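# Set out the colour station for the next glass piece

### The arm

A 6-joint arm with a two-finger parallel gripper is mounted at the origin on the work surface. World frame = base frame: x ahead of the robot, y to its left, z up, the work surface at z = 0. Lengths are in m, angles in rad, forces in N, time in s.
With the tool pointing down it reaches from about 0.35 to 0.85 m from the base axis. Payload 8.1 kg.
Tool frame: the origin (TCP) lies midway between the tips of the shut fingers; the grasp point (between the pads) lies 19 mm behind it; z points along the fingers, y is the line along which they close (so a half turn about z gives the same grasp; the last joint's range is limited). The gripper opens to 93 mm and grips with 3 to 60 N. Pads are 15 mm wide; open, the fingers measure 128 mm over their backs; the gripper's body (75 mm by 188 mm) begins 65 mm behind the grasp point.
Start: joints at [1.201, 0.13, 1.488, -0, 1.523, -0.085], TCP at [0.169, 0.576, 0.219] pointing down, gripper open.
Joint ranges: [-2.96, 2.96], [-0.89, 2.26], [0.02, 2.5], [-1.34, 4.48], [0, 2.73], [-2.66, 2.66]. Speed limits (rad/s): [2.39, 2.39, 2.79, 3.14, 3.14, 3.14].

### API

Orientations are given as a rotation vector (axis times angle).
In Python, from plant import read_state, read_camera, camera_model, close_job gives the robot as it stands. The module is installed in compiled form; this text tells all that it offers.
- The arm moves only by the tool carry_out, never from a script. Its argument "moves" is a list of rows, each an object of numbers: "jaw": the finger opening in m, from 0 to 0.093; "dx", "dy", "dz": the shift along the tool's x, y, z in m; "yaw": the turn about the tool's z in rad. In form: [{"jaw": .., "dx": .., "dy": .., "dz": .., "yaw": ..}, ...]. A call has 1 to 8 rows; each row shifts and turns the commanded pose from where the row before left it, along the tool's axes as they then stand; what a row does not reach is not made up. A row lasts 1/8 s, in which the tool goes at most 62.5 mm and 10.7 degrees, less where a joint would pass 70% of its speed; a pose out of reach is approached as far as the arm can. A call is refused whole if a number of a shift passes 0.0625 or a number of a turn 0.188, either way. A call with a gripper value outside its range is refused whole. The fingers move at their own pace and stop on an object; "grip_force" is the grip in N (left out, the last holds). Time passes only in rows, so rows that do not move let the fingers close. It gives the time, the measured TCP pose, the force, the opening and the grip force at its end, in the units of the state.
- read_state(): the state, without advancing time (a new reading comes with each control period).
- read_camera(name): name is "scene" or "top" or "wrist"; returns the picture (420x560x3 uint8, red, green, blue); there is no depth.
- camera_model(name): a dict with "camera_matrix" (3x3 intrinsics, pixels), "view" (4x4, takes a point from world to camera coordinates). Camera axes: x right, y up, looking along -z (the intrinsics and any distortion apply to the point x, -y, -z); pixel columns grow to the right and rows downward; lengths in m; the calibration is good to about 2 mm. A picture is of the moment at which its call begins: read the wrist's pose just before it. camera_model takes no time and is no camera call; for the wrist camera it gives the pose at the moment of the call.
- close_job(): hands the job in; it is judged then, once.
The state is a dict: "t": time; "q": joint angles; "dq": joint speeds; "joint_torque": joint torques, N m; "tool_pos": TCP position; "orientation": TCP orientation; "force": force on the tool from outside, world axes, zero at the start; "wrist_torque": the same for the moment, N m; "opening": finger opening in m; "gripper_force": force on a finger pad.
Only numpy, scipy, OpenCV 4.12 (cv2) and the standard library are available. Lean on these libraries where they do the work, as an engineer would, in place of code of your own. Each camera call takes 0.05 s, during which the arm holds its last target. There are 200 camera calls.

### The job

Set out the colour station around the black iron mould and the firebrick: stand the blue jar on the table exactly midway between the two, put the green jar squarely on top of the blue jar and the amber jar on the middle of the firebrick. Stand the copper cup upright on the table on the other side of the mould, so that cup, mould, blue jar and firebrick make one straight, evenly spaced row. Leave the red and the white jar where they are.

Things in the scene. Friction and masses are not known exactly. Their poses are not given: they have to be found in the camera images.
- mould: black ribbed iron mould, an open round pot 84 mm across over its ribs, 80 mm high, fixed to the table; origin at the centre of its underside. The firebrick stands 210 mm from it (centre to centre), to the robot's left or right of it; the line through the two centres is the line of the row
- firebrick: cream half firebrick, 90 x 90 mm and 64 mm high, fixed to the table, top level; origin at the centre of its underside, x and y along its sides
- blue_jar: squat closed jar of blue glass colour with a flat blue screw lid, a plain cylinder 56 mm in diameter and 50 mm high, about 150 g, loose; origin at the centre of its underside, z up
- green_jar: squat closed jar of green glass colour with a flat green screw lid, a plain cylinder 56 mm in diameter and 50 mm high, about 150 g, loose; origin at the centre of its underside, z up
- amber_jar: squat closed jar of amber (yellow-orange) glass colour with a flat amber (yellow-orange) screw lid, a plain cylinder 56 mm in diameter and 50 mm high, about 150 g, loose; origin at the centre of its underside, z up
- copper_cup: open empty copper cup, round, 60 mm across at the rim and 58 mm at the foot, 70 mm high, wall 4 mm, about 160 g, loose; origin at the centre of its underside, z up
- red_jar: squat closed jar of red glass colour with a flat red screw lid, a plain cylinder 56 mm in diameter and 50 mm high, about 150 g, loose; origin at the centre of its underside, z up; not part of the job
- white_jar: squat closed jar of white glass colour with a flat white screw lid, a plain cylinder 56 mm in diameter and 50 mm high, about 150 g, loose; origin at the centre of its underside, z up; not part of the job
Things that resemble listed ones, but are neither listed nor needed, are in the scene too. Of the things that look like the copper_cup, the largest one is meant.

How it is judged:
By the outcome, as a careful person would: the job done as asked, in the order asked, and still so for the second after the job is handed in, with the robot touching nothing.
It also fails if it takes over 109 s, if anything falls off the work surface, if the arm or the gripper's body presses on something with over 40 N, if the wrist force passes 120 N, or if a joint passes its speed limit or range.

## Working session

There is one attempt and no reset: what is moved stays moved. The work goes in short steps, Python scripts to look and compute and a tool call to move; the robot and the scene stay as the last step left them, time stands still between calls to the robot, and variables do not carry over. Pictures are saved under pics/ and viewed, at most 16 in all, crops included, and the job is handed in when it is done.

Besides the shell and the picture viewer there is one more tool, called after "Call:" as name(argument=value, ...), one argument or row to a line, values as JSON. carry_out: Moves the arm, as the interface text tells. Its arguments: {"type":"object","properties":{"moves":{"type":"array","items":{"type":"object","properties":{"jaw":{"type":"number"},"dx":{"type":"number"},"dy":{"type":"number"},"dz":{"type":"number"},"yaw":{"type":"number"}}}},"grip_force":{"type":"number"}},"required":["moves"]}

```bash
mkdir -p pics; python3 - <<'E'
from plant import *
import cv2,numpy as np
s=read_state();print({k:np.round(v,3) for k,v in s.items()})
for n in("top","scene"):
    im=read_camera(n);cv2.imwrite(f"pics/{n}0.png",im[:,:,::-1]);m=camera_model(n);print(n,m)
E
```

```text
{'t': np.float64(0.0), 'q': array([ 1.201,  0.131,  1.489,  0.   ,  1.523, -0.085]), 'dq': array([-0.002,  0.001,  0.002,  0.001,  0.001, -0.   ]), 'joint_torque': array([-0.0000e+00, -5.5984e+01, -4.9176e+01,  7.7000e-02,  3.5000e-02,
       -0.0000e+00]), 'tool_pos': array([0.168, 0.575, 0.218]), 'orientation': array([-4.460e-01, -3.109e+00,  3.000e-03]), 'force': array([-0.163, -0.311, -0.96 ]), 'wrist_torque': array([0.038, 0.01 , 0.01 ]), 'gripper_force': np.float64(0.0), 'opening': np.float64(0.093)}
top {'camera_matrix': array([[428.50658974,   0.        , 276.80186564],
       [  0.        , 428.50658974, 215.91694426],
       [  0.        ,   0.        ,   1.        ]]), 'view': array([[-0.02393179, -0.99967336, -0.00896914,  0.012287  ],
       [ 0.9823995 , -0.02517887,  0.18508715, -0.4949522 ],
       [-0.18525253, -0.00438181,  0.98268118, -0.88585673],
       [ 0.        ,  0.        ,  0.        ,  1.        ]])}
scene {'camera_matrix': array([[512.30427997,   0.        , 282.07481843],
       [  0.        , 512.30427997, 215.95185455],
       [  0.        ,   0.        ,   1.        ]]), 'view': array([[ 0.09530566,  0.99537102,  0.01238378, -0.05995544],
       [-0.81372599,  0.07073557,  0.5769285 ,  0.36539989],
       [ 0.57338194, -0.06506156,  0.81670077, -1.55989799],
       [ 0.        ,  0.        ,  0.        ,  1.        ]])}
```

View pics/top0.png

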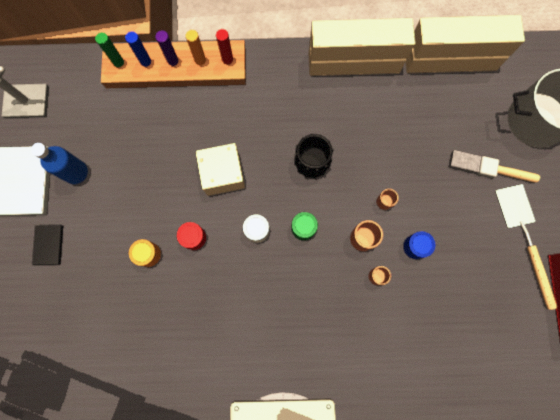

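View pics/scene0.png

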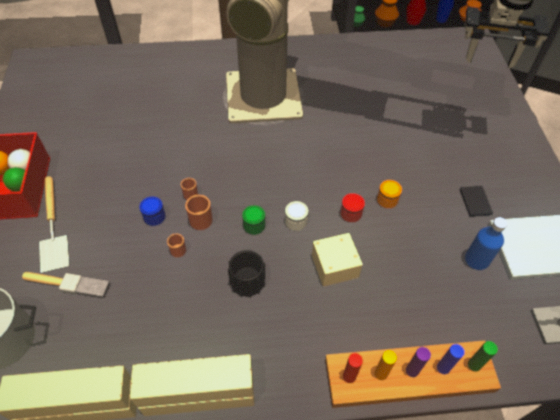

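```bash
cat > h.py <<'E'
from plant import *
import cv2,numpy as np
from scipy.spatial.transform import Rotation as Ro
def ray(m,px,z):
    "world point at height z seen at pixel px"
    K,V=m["camera_matrix"],m["view"]; R,t=V[:3,:3],V[:3,3]
    d=np.linalg.solve(K,[px[0],px[1],1.]); d=R.T@(d*[1,-1,-1]); c=-R.T@t
    return c+d*(z-c[2])/d[2]
def proj(m,p):
    q=m["view"]@np.r_[p,1]; u=m["camera_matrix"]@(q[:3]*[1,-1,-1]); return u[:2]/u[2]
HSV=dict(blue=((108,120,60),(128,255,255)),green=((50,120,40),(75,255,255)),amber=((12,150,120),(30,255,255)),
  red=((173,150,60),(180,255,255)),copper=((4,70,50),(16,235,255)))
def blobs(im,name,amin=60):
    h=cv2.cvtColor(im,cv2.COLOR_RGB2HSV); k=cv2.inRange(h,*HSV[name])
    cs,_=cv2.findContours(k,cv2.RETR_EXTERNAL,cv2.CHAIN_APPROX_NONE)
    return [c for c in cs if cv2.contourArea(c)>amin]
def go(p,yaw_t=None,s=None):
    "shift in tool axes to bring TCP to p; yaw so that tool y points along world angle yaw_t (mod pi)"
    s=s or read_state(); R=Ro.from_rotvec(s["orientation"]).as_matrix()
    d=R.T@(np.array(p)-s["tool_pos"]); a=0
    if yaw_t is not None:
        c=np.arctan2(R[1,1],R[0,1]); a=-((yaw_t-c+np.pi/2)%np.pi-np.pi/2)
    return np.round(d,4),round(a,3),np.round(s["q"],2)
E
python3 - <<'E'
from h import *
m=camera_model("top");im=cv2.imread("pics/top0.png")[:,:,::-1].copy()
for n in HSV:
    for c in blobs(im,n):
        (x,y),r=cv2.minEnclosingCircle(c)
        if 90<y<300: print(n,round(x),round(y),round(r,1),ray(m,(x,y),.03).round(3))
print("mould",ray(m,(314,150),.08),"brick",ray(m,(218.5,162),.064))
print("A",ray(m,(0,0),0),go([.5,0,.3]))
w=read_camera("wrist");cv2.imwrite("pics/w0.png",w[:,:,::-1])
mw=camera_model("wrist");print(mw);print("cam pos",-mw["view"][:3,:3].T@mw["view"][:3,3])
big=cv2.resize(im[120:300,190:450],None,fx=3,fy=3,interpolation=2);cv2.imwrite("pics/crop.png",big[:,:,::-1])
E
```

```text
blue 421 244 13.8 [ 0.427 -0.313  0.03 ]
blue 55 160 14.2 [0.641 0.503 0.03 ]
green 304 226 13.5 [ 0.474 -0.059  0.03 ]
amber 142 252 13.6 [0.426 0.297 0.03 ]
copper 380 276 11.9 [ 0.361 -0.218  0.03 ]
copper 538 278 34.0 [ 0.348 -0.557  0.03 ]
copper 144 253 16.9 [0.423 0.291 0.03 ]
copper 366 236 17.7 [ 0.45  -0.194  0.03 ]
copper 387 199 12.1 [ 0.53  -0.246  0.03 ]
copper 224 186 21.0 [0.571 0.118 0.03 ]
copper 518 176 20.5 [ 0.574 -0.542  0.03 ]
mould [ 0.63125699 -0.08376044  0.08      ] brick [0.61502248 0.12458229 0.064     ]
A [1.0800463  0.69010034 0.        ] (array([-0.4799, -0.4591, -0.0816]), 0, array([ 1.2 ,  0.13,  1.49, -0.  ,  1.52, -0.09]))
{'camera_matrix': array([[306.21651471,   0.        , 280.56571724],
       [  0.        , 306.21651471, 208.19991458],
       [  0.        ,   0.        ,   1.        ]]), 'view': array([[ 0.28172523,  0.95949241, -0.00228129, -0.59887871],
       [-0.92106011,  0.26977305, -0.28083941,  0.03225611],
       [-0.26884785,  0.08122075,  0.95975206, -0.39198804],
       [ 0.        ,  0.        ,  0.        ,  1.        ]])}
cam pos [0.09304392 0.59775531 0.3839039 ]
```

View pics/crop.png

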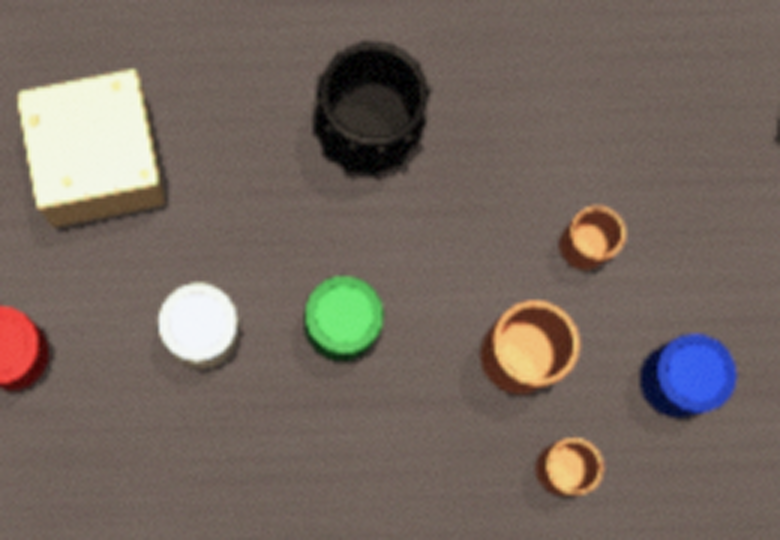

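The mould rim is at top pixel (314,151) and the brick top at (219,167). Green is at (304,225), blue at (422,244), amber at (142,252), red at (190,236) and white at (256,228).
Possible copper cups: (368,236) largest, (388,198) small and (380,276) small. I choose (368,236), and the crop confirms it is the biggest and stands upright. The blue bottle at (65,165) is not the jar, because it is tall with a white cap.

```bash
python3 - <<'E'
s=open('h.py').read()
i=s.index("def go")
s=s[:i]+'''def go(p,yaw_t=None,s=None):
    "yaw so that tool y lies along world angle yaw_t (mod pi), then the shift in the turned tool axes to p"
    s=s or read_state(); R=Ro.from_rotvec(s["orientation"]).as_matrix(); a=0.
    if yaw_t is not None:
        c=np.arctan2(R[1,1],R[0,1]); a=-((yaw_t-c+np.pi/2)%np.pi-np.pi/2)
    R=R@Ro.from_rotvec([0,0,a]).as_matrix()
    return round(a,3),np.round(R.T@(np.array(p)-s["tool_pos"]),4)
'''
open('h.py','w').write(s)
E
python3 - <<'E'
from h import *
m=camera_model("top")
M=ray(m,(314,150.7),.08);B=ray(m,(219.3,166.7),.064);C=ray(m,(369,234.7),.07)
d=B-M;print(M,B,np.hypot(*d[:2]),"cup",C,"blue",ray(m,(422.3,244.3),.05),"green",ray(m,(304.5,225.3),.05),"amber",ray(m,(142,252),.045))
print(np.arctan2(d[1],d[0])-np.pi/2)
print(go([.6,.02,.22],0.09))
E
```

```text
[ 0.62967714 -0.08369723  0.08      ] [0.60427727 0.12282055 0.064     ] 0.20807390054454042 cup [ 0.44559654 -0.19244914  0.07      ] blue [ 0.42485451 -0.30880127  0.05      ] green [ 0.47228763 -0.05920684  0.05      ] amber [0.42383729 0.29170417 0.045     ]
0.12237662331984622
(np.float64(1.196), array([-0.592 ,  0.38  , -0.0017]))
```

Call:
carry_out(
  moves=[
    {"yaw": 0.146, "jaw": 0.093},
    {"yaw": 0.146},
    {"yaw": 0.146},
    {"yaw": 0.146},
    {"yaw": 0.146},
    {"yaw": 0.146},
    {"yaw": 0.146},
    {"yaw": 0.146},
  ],
)

```text
invalid input at $.moves[0]: expected keys jaw, dx, dy, dz, yaw
```

```bash
python3 - <<'E'
from h import *
print(go([.57,.02,.24],0.12))
E
```

```text
(np.float64(1.166), array([-0.5996,  0.3322, -0.0217]))
```

Call:
carry_out(
  moves=[
    {"jaw": 0.093, "dx": 0, "dy": 0, "dz": 0, "yaw": 0.146},
    {"jaw": 0.093, "dx": 0, "dy": 0, "dz": 0, "yaw": 0.146},
    {"jaw": 0.093, "dx": 0, "dy": 0, "dz": 0, "yaw": 0.146},
    {"jaw": 0.093, "dx": 0, "dy": 0, "dz": 0, "yaw": 0.146},
    {"jaw": 0.093, "dx": 0, "dy": 0, "dz": 0, "yaw": 0.146},
    {"jaw": 0.093, "dx": 0, "dy": 0, "dz": 0, "yaw": 0.146},
    {"jaw": 0.093, "dx": 0, "dy": 0, "dz": 0, "yaw": 0.146},
    {"jaw": 0.093, "dx": 0, "dy": 0, "dz": 0, "yaw": 0.146},
  ],
)

```text
t: 1.15
tool_pos: [0.1685, 0.5756, 0.2182]
orientation: [2.092, 2.343, -0.001]
force: [-0.1, 0.1, 0.9]
opening: 0.0931
gripper_force: 0.0
```

Call:
carry_out(
  moves=[
    {"jaw": 0.093, "dx": -0.02, "dy": 0.01, "dz": -0.002, "yaw": 0},
    {"jaw": 0.093, "dx": -0.045, "dy": 0.025, "dz": -0.002, "yaw": 0},
    {"jaw": 0.093, "dx": -0.05, "dy": 0.028, "dz": -0.003, "yaw": 0},
    {"jaw": 0.093, "dx": -0.05, "dy": 0.028, "dz": -0.003, "yaw": 0},
    {"jaw": 0.093, "dx": -0.05, "dy": 0.028, "dz": -0.003, "yaw": 0},
    {"jaw": 0.093, "dx": -0.05, "dy": 0.028, "dz": -0.003, "yaw": 0},
    {"jaw": 0.093, "dx": -0.05, "dy": 0.028, "dz": -0.003, "yaw": 0},
    {"jaw": 0.093, "dx": -0.05, "dy": 0.028, "dz": -0.003, "yaw": 0},
  ],
)

```text
t: 2.15
tool_pos: [0.4138, 0.2356, 0.2406]
orientation: [2.086, 2.349, 0.0]
force: [0.5, 1.0, -0.8]
opening: 0.0931
gripper_force: 0.0
```

Call:
carry_out(
  moves=[
    {"jaw": 0.093, "dx": -0.05, "dy": 0.028, "dz": 0, "yaw": 0},
    {"jaw": 0.093, "dx": -0.05, "dy": 0.028, "dz": 0, "yaw": 0},
    {"jaw": 0.093, "dx": -0.05, "dy": 0.028, "dz": 0, "yaw": 0},
    {"jaw": 0.093, "dx": -0.045, "dy": 0.025, "dz": 0, "yaw": 0},
    {"jaw": 0.093, "dx": -0.03, "dy": 0.015, "dz": 0, "yaw": 0},
    {"jaw": 0.093, "dx": -0.01, "dy": 0.005, "dz": 0, "yaw": 0},
    {"jaw": 0.093, "dx": 0, "dy": 0, "dz": 0, "yaw": 0},
  ],
)

```text
t: 3.02
tool_pos: [0.5687, 0.0191, 0.2402]
orientation: [-2.087, -2.347, 0.001]
force: [0.2, -0.6, 0.1]
opening: 0.0931
gripper_force: 0.0
```

```bash
python3 - <<'E'
from h import *
s=read_state();print(s["tool_pos"],s["q"].round(2))
m=camera_model("wrist");w=read_camera("wrist");cv2.imwrite("pics/w1.png",w[:,:,::-1]);np.save("w1.npy",m)
print(proj(m,[.63,-.084,.08]),proj(m,[.604,.123,.064]),go([.57,.02,.24],.12))
E
```

```text
[0.56866423 0.0190801  0.24023057] [-0.06  0.04  1.55  0.    1.56 -0.17]
[322.06909337 282.24141154] [325.9641588  97.8884811] (np.float64(-0.002), array([0.    , 0.0016, 0.0004]))
```

View pics/w1.png

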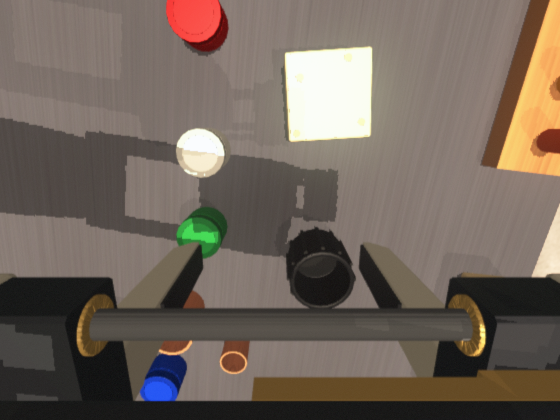

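```bash
python3 - <<'E'
from h import *
m=np.load("w1.npy",allow_pickle=True).item()
im=cv2.imread("pics/w1.png")[:,:,::-1].copy();h=cv2.cvtColor(im,cv2.COLOR_RGB2HSV)
k=((im.min(2)>130)).astype('uint8');k[:,:260]=0;k[:,420:]=0;k[180:]=0
c=max(cv2.findContours(k,0,1)[0],key=cv2.contourArea);r=cv2.minAreaRect(c);bp=cv2.boxPoints(r)
W=np.array([ray(m,p,.064)[:2] for p in bp]);print(bp.round(),np.linalg.norm(W-np.roll(W,1,0),axis=1),"brick",W.mean(0))
e=W[1]-W[0];print(np.arctan2(e[1],e[0]))
print("mould",ray(m,(320.7,280),.08),[ray(m,p,.08)[:2].round(4) for p in((289,275),(353,275),(320,253),(320,307))])
cv2.imwrite("pics/mc.png",cv2.resize(im[215:325,260:380],None,fx=5,fy=5)[:,:,::-1]*1)
E
```

```text
[[284.  50.]
 [372.  46.]
 [377. 137.]
 [289. 142.]] [0.09122634 0.08873476 0.09120246 0.09602654] brick [0.6082662  0.12566192]
0.16506609098569042
mould [ 0.62791764 -0.08122704  0.08      ] [array([ 0.5896, -0.0791]), array([ 0.6649, -0.0702]), array([ 0.6218, -0.0467]), array([ 0.6327, -0.118 ])]
```

View pics/mc.png

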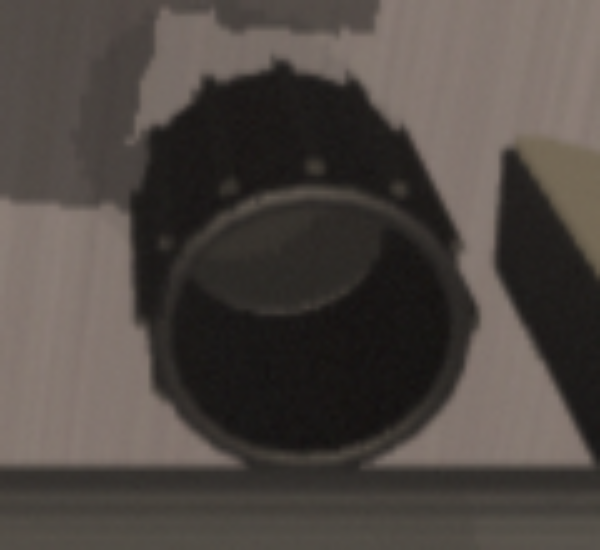

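```bash
python3 - <<'E'
from h import *
m=np.load("w1.npy",allow_pickle=True).item()
def brick(im,m,roi):
    k=(im.min(2)>130).astype('uint8');z=np.zeros_like(k);x0,x1,y0,y1=roi;z[y0:y1,x0:x1]=k[y0:y1,x0:x1]
    c=cv2.convexHull(max(cv2.findContours(z,0,1)[0],key=cv2.contourArea));p=cv2.approxPolyDP(c,6,True)[:,0]
    W=np.array([ray(m,q,.064)[:2] for q in p]);print(p.tolist(),np.linalg.norm(W-np.roll(W,1,0),axis=1).round(3),W.mean(0).round(4));return W.mean(0)
im=cv2.imread("pics/w1.png")[:,:,::-1].copy();Bw=brick(im,m,(260,420,0,180))
t=camera_model("top");im=cv2.imread("pics/top0.png")[:,:,::-1].copy();Bt=brick(im,t,(180,260,120,210))
Mw=ray(m,(322.9,280),.08)[:2];Mt=ray(t,(314,150.7),.08)[:2]
print(Mw,Mt)
for B,M in((Bw,Mw),(Bt,Mt),((Bw+Bt)/2,(Mw+Mt)/2)):
    d=B-M;L=np.hypot(*d);u=d/L;c=(B+M)/2
    print("L",L,"mid",c,"cup",c-.21*u,"mould",c-.105*u,"brick",c+.105*u,"ang",np.arctan2(u[1],u[0])-np.pi/2)
E
```

```text
[[370, 46], [370, 135], [291, 141], [285, 53]] [0.086 0.088 0.086 0.088] [0.6067 0.1258]
[[234, 143], [241, 181], [202, 188], [196, 151]] [0.085 0.088 0.086 0.085] [0.6069 0.1251]
[ 0.63052221 -0.08092078] [ 0.62967714 -0.08369723]
L 0.20803932661271138 mid [0.61862232 0.02241596] cup [ 0.64264639 -0.18620533] mould [ 0.63063436 -0.08189468] brick [0.60661029 0.12672661] ang 0.11465134039329539
L 0.21006441697607964 mid [0.6182742  0.02071415] cup [ 0.64107309 -0.18804458] mould [ 0.62967365 -0.08366521] brick [0.60687476 0.12509352] ang 0.10878056161617122
L 0.20905097116730903 mid [0.61844826 0.02156506] cup [ 0.64185688 -0.18712619] mould [ 0.63015257 -0.08278057] brick [0.60674396 0.12591068] ang 0.11170173337112499
```

```bash
python3 - <<'E'
from h import *
print(go([.425,-.309,.14],.112))
E
```

```text
(np.float64(0.006), array([-0.3108, -0.1792,  0.1004]))
```

Call:
carry_out(
  moves=[
    {"jaw": 0.093, "dx": -0.025, "dy": -0.015, "dz": 0.006, "yaw": 0},
    {"jaw": 0.093, "dx": -0.045, "dy": -0.025, "dz": 0.014, "yaw": 0},
    {"jaw": 0.093, "dx": -0.05, "dy": -0.03, "dz": 0.015, "yaw": 0},
    {"jaw": 0.093, "dx": -0.05, "dy": -0.03, "dz": 0.015, "yaw": 0},
    {"jaw": 0.093, "dx": -0.05, "dy": -0.03, "dz": 0.015, "yaw": 0},
    {"jaw": 0.093, "dx": -0.045, "dy": -0.025, "dz": 0.015, "yaw": 0},
    {"jaw": 0.093, "dx": -0.03, "dy": -0.016, "dz": 0.015, "yaw": 0},
    {"jaw": 0.093, "dx": -0.016, "dy": -0.008, "dz": 0.005, "yaw": 0},
  ],
)

```text
t: 4.08
tool_pos: [0.4269, -0.3105, 0.1398]
orientation: [-2.086, -2.347, -0.0]
force: [-0.7, 0.5, 0.3]
opening: 0.0933
gripper_force: 0.0
```

Call:
carry_out(
  moves=[
    {"jaw": 0.093, "dx": 0, "dy": 0, "dz": 0, "yaw": 0},
  ],
)

```text
t: 4.2
tool_pos: [0.4278, -0.3104, 0.1407]
orientation: [-2.087, -2.348, -0.001]
force: [0.5, 0.6, 0.1]
opening: 0.0928
gripper_force: 0.0
```

```bash
cat >> h.py <<'E'
def lid(name,z,near,tag):
    "wrist view: lid (brightest part) of a jar nearest the expected point; ellipse centre cast to height z"
    s=read_state();m=camera_model("wrist");im=read_camera("wrist");cv2.imwrite(f"pics/{tag}.png",im[:,:,::-1]);np.save(f"{tag}.npy",m)
    e=proj(m,[*near,z]); c=min(blobs(im,name,200),key=lambda c:np.linalg.norm(c.mean((0,1))-e))
    k=np.zeros(im.shape[:2],np.uint8);cv2.drawContours(k,[c],-1,1,-1)
    v=im.max(2); t=.7*np.percentile(v[k>0],90)
    k=cv2.morphologyEx(((k>0)&(v>t)).astype(np.uint8),cv2.MORPH_OPEN,np.ones((5,5)))
    c=max(cv2.findContours(k,0,1)[0],key=cv2.contourArea);el=cv2.fitEllipse(cv2.convexHull(c))
    f=m["camera_matrix"][0,0];p=ray(m,el[0],z);cam=-m["view"][:3,:3].T@m["view"][:3,3]
    print("expected px",e.round(),"ellipse",np.round(el[0],1),np.round(el[1],1),"size mm",np.round(np.array(el[1])/f*np.linalg.norm(p-cam)*1e3),"pos",p.round(4),"tcp",s["tool_pos"].round(4))
    return p
E
python3 - <<'E'
from h import *
p=lid("blue",.05,(.425,-.309),"w2");print(go([p[0],p[1],.006],.112))
E
```

```text
expected px [278. 210.] ellipse [277.4 207.8] [56.1 62.8] size mm [49. 55.] pos [ 0.4242 -0.3073  0.05  ] tcp [ 0.4278 -0.3104  0.1407]
(np.float64(0.006), array([ 0.003 , -0.004 ,  0.1351]))
```

View pics/w2.png

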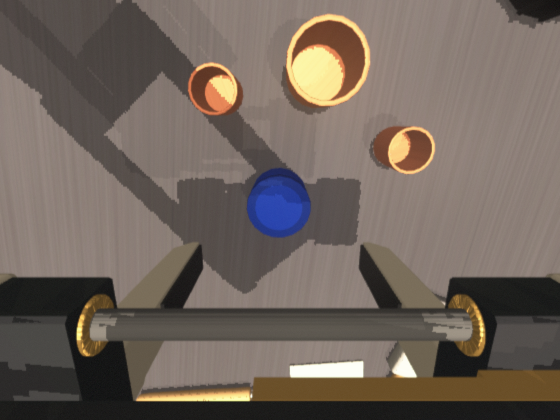

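The lid is at (278,207), between the open fingers. The cup rim is at (328,60) and the small cups are at (214,90) and (405,150).

Call:
carry_out(
  moves=[
    {"jaw": 0.093, "dx": 0.002, "dy": -0.003, "dz": 0.02, "yaw": 0},
    {"jaw": 0.093, "dx": 0, "dy": 0, "dz": 0.035, "yaw": 0},
    {"jaw": 0.093, "dx": 0, "dy": 0, "dz": 0.035, "yaw": 0},
    {"jaw": 0.093, "dx": 0, "dy": 0, "dz": 0.025, "yaw": 0},
    {"jaw": 0.093, "dx": 0, "dy": 0, "dz": 0.015, "yaw": 0},
    {"jaw": 0.093, "dx": 0, "dy": 0, "dz": 0.004, "yaw": 0},
    {"jaw": 0.03, "dx": 0, "dy": 0, "dz": 0, "yaw": 0},
    {"jaw": 0.03, "dx": 0, "dy": 0, "dz": 0, "yaw": 0},
  ],
  grip_force=25,
)

```text
t: 5.25
tool_pos: [0.4254, -0.3098, 0.0079]
orientation: [2.085, 2.347, 0.0]
force: [-0.2, 0.3, -0.4]
opening: 0.0777
gripper_force: 0.0
```

Call:
carry_out(
  moves=[
    {"jaw": 0.03, "dx": 0, "dy": 0, "dz": 0, "yaw": 0},
    {"jaw": 0.03, "dx": 0, "dy": 0, "dz": 0, "yaw": 0},
    {"jaw": 0.03, "dx": 0, "dy": 0, "dz": 0, "yaw": 0},
    {"jaw": 0.03, "dx": 0, "dy": 0, "dz": 0, "yaw": 0},
  ],
)

```text
t: 5.75
tool_pos: [0.4248, -0.3095, 0.0071]
orientation: [2.086, 2.348, 0.0]
force: [-0.6, 0.1, 4.2]
opening: 0.0554
gripper_force: 25.0
```

```bash
python3 - <<'E'
from h import *
s=read_state();print(s["tool_pos"],s["opening"],s["gripper_force"])
m=np.load("w2.npy",allow_pickle=True).item();print("cup",ray(m,(328,60),.07))
print(go([.6184,.0216,.14],.112))
E
```

```text
[ 0.42483356 -0.30946172  0.00708987] 0.055406634416011596 25.000648498535156
cup [ 0.44683099 -0.18940147  0.07      ]
(np.float64(0.006), array([ 0.3073,  0.2294, -0.133 ]))
```

Call:
carry_out(
  moves=[
    {"jaw": 0.03, "dx": 0, "dy": 0, "dz": -0.02, "yaw": 0},
    {"jaw": 0.03, "dx": 0, "dy": 0, "dz": -0.045, "yaw": 0},
    {"jaw": 0.03, "dx": 0, "dy": 0, "dz": -0.045, "yaw": 0},
    {"jaw": 0.03, "dx": 0.01, "dy": 0.008, "dz": -0.023, "yaw": 0},
    {"jaw": 0.03, "dx": 0.025, "dy": 0.018, "dz": 0, "yaw": 0},
    {"jaw": 0.03, "dx": 0.035, "dy": 0.027, "dz": 0, "yaw": 0},
    {"jaw": 0.03, "dx": 0.04, "dy": 0.03, "dz": 0, "yaw": 0},
    {"jaw": 0.03, "dx": 0.04, "dy": 0.03, "dz": 0, "yaw": 0},
  ],
)

```text
t: 6.75
tool_pos: [0.5192, -0.1456, 0.1391]
orientation: [-2.087, -2.347, 0.001]
force: [0.9, -0.0, -0.8]
opening: 0.0554
gripper_force: 25.0
```

Call:
carry_out(
  moves=[
    {"jaw": 0.03, "dx": 0.04, "dy": 0.03, "dz": 0, "yaw": 0},
    {"jaw": 0.03, "dx": 0.04, "dy": 0.03, "dz": 0, "yaw": 0},
    {"jaw": 0.03, "dx": 0.035, "dy": 0.026, "dz": 0, "yaw": 0},
    {"jaw": 0.03, "dx": 0.025, "dy": 0.018, "dz": 0, "yaw": 0},
    {"jaw": 0.03, "dx": 0.013, "dy": 0.01, "dz": 0, "yaw": 0},
    {"jaw": 0.03, "dx": 0.003, "dy": 0.002, "dz": 0, "yaw": 0},
    {"jaw": 0.03, "dx": 0, "dy": 0, "dz": 0, "yaw": 0},
    {"jaw": 0.03, "dx": 0, "dy": 0, "dz": 0, "yaw": 0},
  ],
)

```text
t: 7.75
tool_pos: [0.6156, 0.0205, 0.1396]
orientation: [2.088, 2.347, -0.001]
force: [0.4, -0.8, -1.4]
opening: 0.056
gripper_force: 25.0
```

```bash
python3 - <<'E'
from h import *
s=read_state();print(s["tool_pos"],s["opening"],go([.6184,.0216,.007],.112))
m=camera_model("wrist");z=s["tool_pos"][2]-.007+.05
p=lid("blue",z,s["tool_pos"][:2],"w3");print("jar rel tcp in tool",Ro.from_rotvec(s["orientation"]).inv().apply(p-s["tool_pos"]).round(4))
E
```

```text
[0.61558243 0.02053635 0.13962489] 0.05596272509762505 (np.float64(0.005), array([0.0008, 0.003 , 0.1326]))
expected px [282. 297.] ellipse [279.7 284.2] [ 98.3 119.9] size mm [46. 56.] pos [0.614  0.0269 0.1826] tcp [0.6156 0.0205 0.1396]
jar rel tcp in tool [ 0.0065 -0.0008 -0.043 ]
```

View pics/w3.png

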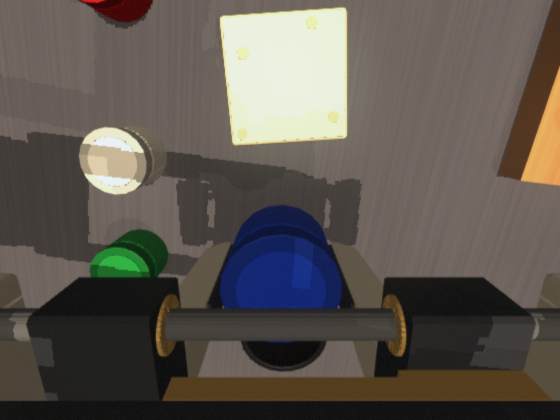

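The jar is held upright with its lid at about (281,290). The brick is at (287,78) and green at (128,260). Lowering now.

Call:
carry_out(
  moves=[
    {"jaw": 0.03, "dx": -0.001, "dy": 0.003, "dz": 0.015, "yaw": 0.005},
    {"jaw": 0.03, "dx": 0, "dy": 0, "dz": 0.03, "yaw": 0},
    {"jaw": 0.03, "dx": 0, "dy": 0, "dz": 0.03, "yaw": 0},
    {"jaw": 0.03, "dx": 0, "dy": 0, "dz": 0.025, "yaw": 0},
    {"jaw": 0.03, "dx": 0, "dy": 0, "dz": 0.015, "yaw": 0},
    {"jaw": 0.03, "dx": 0, "dy": 0, "dz": 0.01, "yaw": 0},
    {"jaw": 0.03, "dx": 0, "dy": 0, "dz": 0.006, "yaw": 0},
    {"jaw": 0.03, "dx": 0, "dy": 0, "dz": 0, "yaw": 0},
  ],
)

```text
t: 8.8
tool_pos: [0.6192, 0.021, 0.0088]
orientation: [2.092, 2.343, 0.0]
force: [-0.3, -0.7, -1.1]
opening: 0.056
gripper_force: 25.0
```

```bash
python3 - <<'E'
from h import *
s=read_state();print(s["force"].round(1),s["tool_pos"],s["opening"],go([.6184,.0216,.007],.112))
E
```

```text
[-0.3 -0.7 -1.1] [0.6192173  0.02095925 0.00880316] 0.05601095164416028 (np.float64(0.001), array([ 0.0007, -0.0007,  0.0018]))
```

Call:
carry_out(
  moves=[
    {"jaw": 0.03, "dx": 0, "dy": -0.0005, "dz": 0.0015, "yaw": 0},
    {"jaw": 0.06, "dx": 0, "dy": 0, "dz": 0, "yaw": 0},
    {"jaw": 0.075, "dx": 0, "dy": 0, "dz": 0, "yaw": 0},
    {"jaw": 0.093, "dx": 0, "dy": 0, "dz": 0, "yaw": 0},
    {"jaw": 0.093, "dx": 0, "dy": 0, "dz": 0, "yaw": 0},
    {"jaw": 0.093, "dx": 0, "dy": 0, "dz": -0.015, "yaw": 0},
    {"jaw": 0.093, "dx": 0, "dy": 0, "dz": -0.04, "yaw": 0},
    {"jaw": 0.093, "dx": 0, "dy": 0, "dz": -0.05, "yaw": 0},
  ],
)

```text
t: 9.8
tool_pos: [0.6176, 0.021, 0.1131]
orientation: [-2.091, -2.342, 0.002]
force: [1.0, -0.0, 0.4]
opening: 0.093
gripper_force: 0.0
```

Call:
carry_out(
  moves=[
    {"jaw": 0.093, "dx": 0, "dy": 0, "dz": -0.05, "yaw": 0},
    {"jaw": 0.093, "dx": 0, "dy": -0.02, "dz": -0.04, "yaw": 0},
    {"jaw": 0.093, "dx": 0, "dy": -0.02, "dz": -0.02, "yaw": 0},
    {"jaw": 0.093, "dx": 0, "dy": 0, "dz": 0, "yaw": 0},
    {"jaw": 0.093, "dx": 0, "dy": 0, "dz": 0, "yaw": 0},
  ],
)

```text
t: 10.42
tool_pos: [0.5788, 0.0165, 0.2217]
orientation: [-2.092, -2.343, 0.0]
force: [-0.1, -0.4, -0.7]
opening: 0.0929
gripper_force: 0.0
```

```bash
python3 - <<'E'
from h import *
p=lid("blue",.05,(.6184,.0216),"w4")
p=lid("green",.05,(.472,-.059),"w5")
im=read_camera("top");cv2.imwrite("pics/top1.png",im[:,:,::-1])
E
```

```text
expected px [316. 190.] ellipse [316.3 186.2] [36.  49.3] size mm [41. 56.] pos [0.6177 0.0259 0.05  ] tcp [0.5788 0.0165 0.2217]
expected px [185. 243.] ellipse [187.4 233.9] [24.6 47.9] size mm [30. 59.] pos [ 0.4747 -0.0476  0.05  ] tcp [0.5786 0.0165 0.221 ]
```

View pics/w4.png

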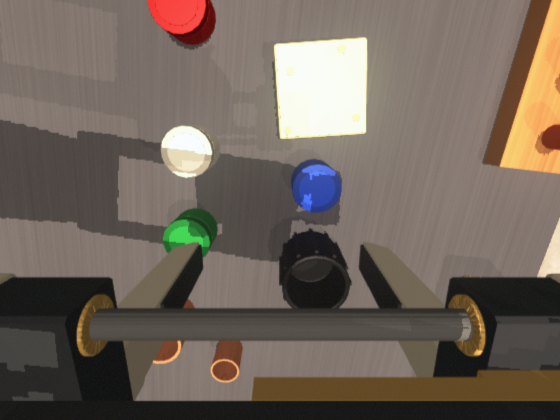

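The blue jar stands with its lid at (316,189), against an expected (316,190), so it is well placed. Green is at (188,240).

```bash
python3 - <<'E'
from h import *
m=np.load("w4.npy",allow_pickle=True).item();print(ray(m,(316.5,188.5),.05),ray(m,(188,241),.05))
print(go([.4725,-.058,.13],.112))
E
```

```text
[0.61831498 0.0233624  0.05      ] [ 0.47596254 -0.05683365  0.05      ]
(np.float64(0.001), array([-0.0623, -0.1133,  0.0908]))
```

Call:
carry_out(
  moves=[
    {"jaw": 0.093, "dx": -0.01, "dy": -0.018, "dz": 0.01, "yaw": 0},
    {"jaw": 0.093, "dx": -0.015, "dy": -0.027, "dz": 0.02, "yaw": 0},
    {"jaw": 0.093, "dx": -0.017, "dy": -0.03, "dz": 0.025, "yaw": 0},
    {"jaw": 0.093, "dx": -0.013, "dy": -0.025, "dz": 0.023, "yaw": 0},
    {"jaw": 0.093, "dx": -0.007, "dy": -0.013, "dz": 0.013, "yaw": 0},
    {"jaw": 0.093, "dx": 0, "dy": 0, "dz": 0, "yaw": 0},
    {"jaw": 0.093, "dx": 0, "dy": 0, "dz": 0, "yaw": 0},
  ],
)

```text
t: 11.45
tool_pos: [0.4742, -0.0577, 0.1315]
orientation: [2.092, 2.343, 0.001]
force: [0.2, 0.1, 0.3]
opening: 0.0928
gripper_force: 0.0
```

```bash
python3 - <<'E'
from h import *
p=lid("green",.05,(.4725,-.058),"w6");print(go([*p[:2],.006],.112))
im=cv2.imread("pics/w6.png")[130:290,180:400];cv2.imwrite("pics/w6c.png",cv2.resize(im,None,fx=3,fy=3))
E
```

```text
expected px [279. 215.] ellipse [279.9 214.2] [59.5 64.3] size mm [50. 55.] pos [ 0.4731 -0.0574  0.05  ] tcp [ 0.4742 -0.0577  0.1315]
(np.float64(0.001), array([ 0.0004, -0.0014,  0.1258]))
```

View pics/w6c.png

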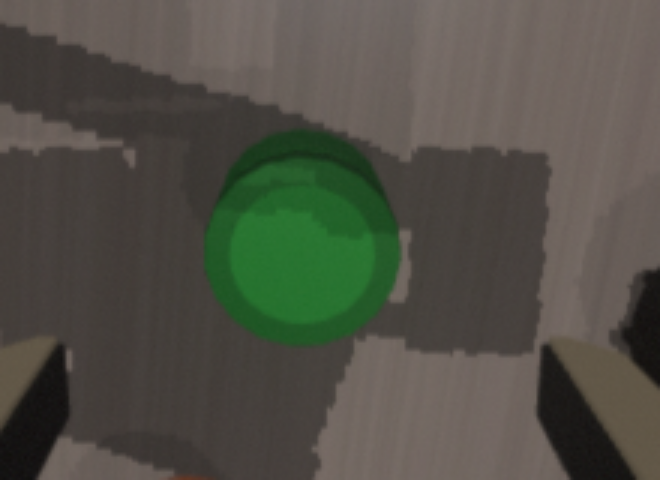

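Call:
carry_out(
  moves=[
    {"jaw": 0.093, "dx": 0, "dy": -0.001, "dz": 0.02, "yaw": 0},
    {"jaw": 0.093, "dx": 0, "dy": 0, "dz": 0.035, "yaw": 0},
    {"jaw": 0.093, "dx": 0, "dy": 0, "dz": 0.035, "yaw": 0},
    {"jaw": 0.093, "dx": 0, "dy": 0, "dz": 0.02, "yaw": 0},
    {"jaw": 0.093, "dx": 0, "dy": 0, "dz": 0.012, "yaw": 0},
    {"jaw": 0.093, "dx": 0, "dy": 0, "dz": 0.003, "yaw": 0},
    {"jaw": 0.03, "dx": 0, "dy": 0, "dz": 0, "yaw": 0},
    {"jaw": 0.03, "dx": 0, "dy": 0, "dz": 0, "yaw": 0},
  ],
)

```text
t: 12.5
tool_pos: [0.4734, -0.0582, 0.0072]
orientation: [2.091, 2.342, 0.001]
force: [-0.2, 0.2, -0.3]
opening: 0.0775
gripper_force: 0.0
```

Call:
carry_out(
  moves=[
    {"jaw": 0.03, "dx": 0, "dy": 0, "dz": 0, "yaw": 0},
    {"jaw": 0.03, "dx": 0, "dy": 0, "dz": 0, "yaw": 0},
    {"jaw": 0.03, "dx": 0, "dy": 0, "dz": 0, "yaw": 0},
    {"jaw": 0.03, "dx": 0, "dy": 0, "dz": 0, "yaw": 0},
  ],
)

```text
t: 13.0
tool_pos: [0.4729, -0.0581, 0.0065]
orientation: [2.092, 2.343, 0.001]
force: [0.6, 0.7, 3.4]
opening: 0.056
gripper_force: 25.0
```

```bash
python3 - <<'E'
from h import *
s=read_state();print(s["tool_pos"],s["opening"],go([.4731,-.0574,.05],.112),go([.6186,.022,.15],.112))
E
```

```text
[ 0.47289757 -0.05810207  0.00653548] 0.05600074079223368 (np.float64(0.001), array([ 0.0007,  0.0003, -0.0435])) (np.float64(0.001), array([ 0.0633,  0.1539, -0.1434]))
```

Call:
carry_out(
  moves=[
    {"jaw": 0.03, "dx": 0, "dy": 0, "dz": -0.02, "yaw": 0},
    {"jaw": 0.03, "dx": 0, "dy": 0, "dz": -0.045, "yaw": 0},
    {"jaw": 0.03, "dx": 0, "dy": 0.01, "dz": -0.045, "yaw": 0},
    {"jaw": 0.03, "dx": 0.01, "dy": 0.024, "dz": -0.03, "yaw": 0},
    {"jaw": 0.03, "dx": 0.015, "dy": 0.035, "dz": -0.003, "yaw": 0},
    {"jaw": 0.03, "dx": 0.017, "dy": 0.04, "dz": 0, "yaw": 0},
    {"jaw": 0.03, "dx": 0.014, "dy": 0.03, "dz": 0, "yaw": 0},
    {"jaw": 0.03, "dx": 0.007, "dy": 0.015, "dz": 0, "yaw": 0},
  ],
)

```text
t: 14.0
tool_pos: [0.6189, 0.023, 0.148]
orientation: [-2.091, -2.343, 0.001]
force: [-0.6, -0.1, -1.7]
opening: 0.0557
gripper_force: 25.0
```

Call:
carry_out(
  moves=[
    {"jaw": 0.03, "dx": 0, "dy": 0, "dz": 0.01, "yaw": 0},
    {"jaw": 0.03, "dx": 0, "dy": 0, "dz": 0.02, "yaw": 0},
    {"jaw": 0.03, "dx": 0, "dy": 0, "dz": 0, "yaw": 0},
  ],
)

```text
t: 14.38
tool_pos: [0.6154, 0.0215, 0.1154]
orientation: [-2.09, -2.339, 0.006]
force: [-0.9, -0.2, -1.3]
opening: 0.0556
gripper_force: 25.0
```

```bash
python3 - <<'E'
from h import *
s=read_state();print(s["tool_pos"],s["opening"],go([.6186,.0222,.0565],.112))
im=read_camera("wrist");
im2=read_camera("scene");cv2.imwrite("pics/s1.png",cv2.resize(im2[150:330,200:420],None,fx=3,fy=3)[:,:,::-1])
E
```

```text
[0.61541291 0.02150413 0.11539348] 0.0556040273310992 (np.float64(0.0), array([0.0003, 0.0036, 0.0589]))
```

Call:
carry_out(
  moves=[
    {"jaw": 0.03, "dx": 0, "dy": 0.002, "dz": 0.015, "yaw": 0},
    {"jaw": 0.03, "dx": 0, "dy": 0, "dz": 0.02, "yaw": 0},
    {"jaw": 0.03, "dx": 0, "dy": 0, "dz": 0.015, "yaw": 0},
    {"jaw": 0.03, "dx": 0, "dy": 0, "dz": 0, "yaw": 0},
    {"jaw": 0.03, "dx": 0, "dy": 0, "dz": 0, "yaw": 0},
  ],
)

```text
t: 15.1
tool_pos: [0.6205, 0.0222, 0.0692]
orientation: [2.092, 2.343, 0.0]
force: [-0.1, -0.4, -1.8]
opening: 0.0557
gripper_force: 25.0
```

```bash
python3 - <<'E'
from h import *
s=read_state();print(s["tool_pos"],s["force"],go([.6186,.0222,.0565],.112))
E
```

```text
[0.62050805 0.02222607 0.06924071] [-0.10191728 -0.43779154 -1.76004692] (np.float64(0.001), array([ 0.0002, -0.0019,  0.0127]))
```

Call:
carry_out(
  moves=[
    {"jaw": 0.03, "dx": 0, "dy": -0.002, "dz": 0.006, "yaw": 0},
    {"jaw": 0.03, "dx": 0, "dy": 0, "dz": 0.004, "yaw": 0},
    {"jaw": 0.03, "dx": 0, "dy": 0, "dz": 0.0015, "yaw": 0},
    {"jaw": 0.03, "dx": 0, "dy": 0, "dz": 0, "yaw": 0},
    {"jaw": 0.03, "dx": 0, "dy": 0, "dz": 0, "yaw": 0},
  ],
)

```text
t: 15.72
tool_pos: [0.6185, 0.0219, 0.0578]
orientation: [2.092, 2.343, 0.0]
force: [-0.1, 1.1, -1.1]
opening: 0.0556
gripper_force: 25.0
```

```bash
python3 - <<'E'
from h import *
s=read_state();print(s["tool_pos"],s["force"],go([.6186,.0222,.0565],.112))
im2=read_camera("scene");cv2.imwrite("pics/s1.png",cv2.resize(im2[150:330,200:420],None,fx=3,fy=3)[:,:,::-1])
E
```

```text
[0.61852396 0.02191825 0.05780644] [-0.08973707  1.08523916 -1.14773381] (np.float64(0.001), array([0.0003, 0.0001, 0.0013]))
```

View pics/s1.png

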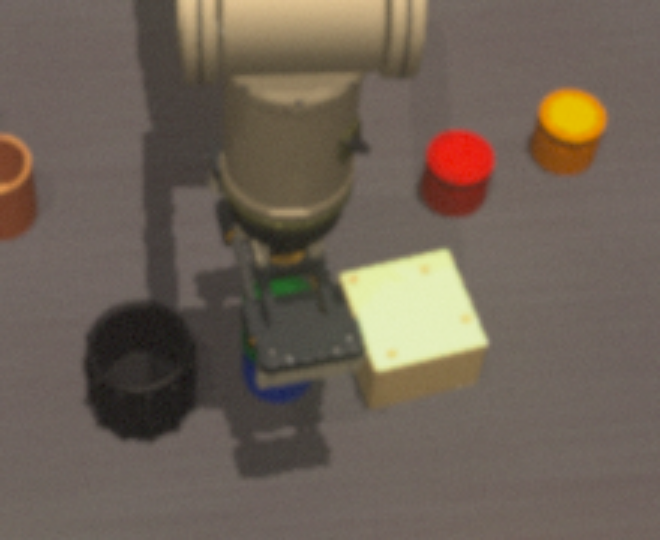

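The green jar is held over the blue one at crop pixel (285,285)–(280,370) and clears both the brick and the mould. Setting it down and releasing.

Call:
carry_out(
  moves=[
    {"jaw": 0.03, "dx": 0, "dy": 0, "dz": 0.001, "yaw": 0},
    {"jaw": 0.03, "dx": 0, "dy": 0, "dz": 0, "yaw": 0},
    {"jaw": 0.058, "dx": 0, "dy": 0, "dz": 0, "yaw": 0},
    {"jaw": 0.07, "dx": 0, "dy": 0, "dz": 0, "yaw": 0},
    {"jaw": 0.09, "dx": 0, "dy": 0, "dz": 0, "yaw": 0},
    {"jaw": 0.093, "dx": 0, "dy": 0, "dz": 0, "yaw": 0},
    {"jaw": 0.093, "dx": 0, "dy": 0, "dz": -0.015, "yaw": 0},
    {"jaw": 0.093, "dx": 0, "dy": 0, "dz": -0.04, "yaw": 0},
  ],
)

```text
t: 16.77
tool_pos: [0.6165, 0.022, 0.1105]
orientation: [-2.09, -2.341, 0.005]
force: [0.8, 0.1, 0.2]
opening: 0.0928
gripper_force: 0.0
```

Call:
carry_out(
  moves=[
    {"jaw": 0.093, "dx": 0, "dy": 0, "dz": -0.04, "yaw": 0},
    {"jaw": 0.093, "dx": 0, "dy": 0, "dz": -0.04, "yaw": 0},
    {"jaw": 0.093, "dx": 0, "dy": 0, "dz": -0.02, "yaw": 0},
    {"jaw": 0.093, "dx": 0, "dy": 0, "dz": 0, "yaw": 0},
    {"jaw": 0.093, "dx": 0, "dy": 0, "dz": 0, "yaw": 0},
  ],
)

```text
t: 17.4
tool_pos: [0.6175, 0.022, 0.2096]
orientation: [-2.091, -2.342, 0.003]
force: [0.5, 0.1, -0.7]
opening: 0.0929
gripper_force: 0.0
```

```bash
python3 - <<'E'
from h import *
p=lid("green",.10,(.6186,.0222),"w7")
m=np.load("w7.npy",allow_pickle=True).item();print("blue lid exp",proj(m,[.6184,.0225,.05]))
im=cv2.imread("pics/w7.png");cv2.imwrite("pics/w7c.png",cv2.resize(im[100:310,150:420],None,fx=2.8,fy=2.8))
print(go([.424,.2917,.14],None))
E
```

```text
expected px [283. 206.] ellipse [281.8 204.7] [55.1 58.3] size mm [51. 55.] pos [0.6177 0.023  0.1   ] tcp [0.6175 0.022  0.2096]
blue lid exp [282.29648912 192.76536718]
(0.0, array([ 0.2897, -0.1614,  0.0699]))
```

View pics/w7c.png

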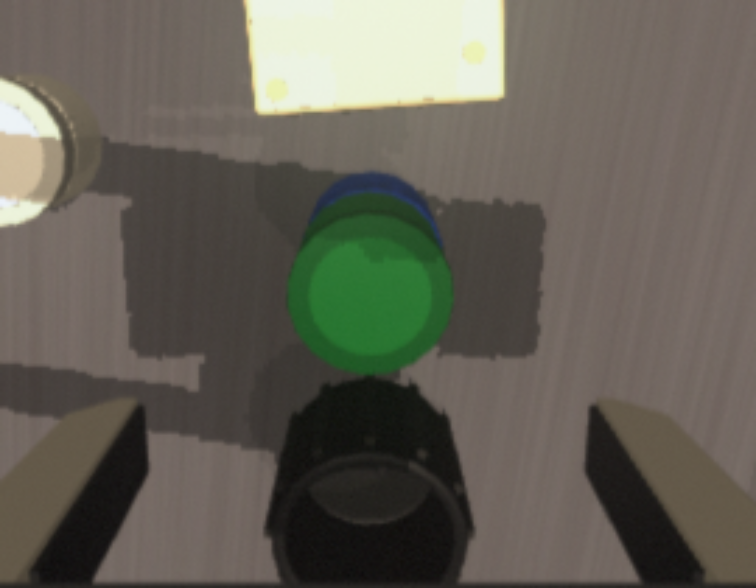

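The green jar sits squarely on blue, with its lid at crop (370,292), i.e. about (282,204), against an expected (283,206). Next is amber.

Call:
carry_out(
  moves=[
    {"jaw": 0.093, "dx": 0.02, "dy": -0.012, "dz": 0, "yaw": 0},
    {"jaw": 0.093, "dx": 0.045, "dy": -0.025, "dz": 0.01, "yaw": 0},
    {"jaw": 0.093, "dx": 0.05, "dy": -0.028, "dz": 0.01, "yaw": 0},
    {"jaw": 0.093, "dx": 0.05, "dy": -0.028, "dz": 0.015, "yaw": 0},
    {"jaw": 0.093, "dx": 0.05, "dy": -0.028, "dz": 0.015, "yaw": 0},
    {"jaw": 0.093, "dx": 0.045, "dy": -0.025, "dz": 0.015, "yaw": 0},
    {"jaw": 0.093, "dx": 0.022, "dy": -0.012, "dz": 0.005, "yaw": 0},
    {"jaw": 0.093, "dx": 0.008, "dy": -0.003, "dz": 0, "yaw": 0},
  ],
)

```text
t: 18.45
tool_pos: [0.4235, 0.2923, 0.1394]
orientation: [-2.089, -2.345, 0.006]
force: [-0.4, -0.3, -0.7]
opening: 0.0929
gripper_force: 0.0
```

Call:
carry_out(
  moves=[
    {"jaw": 0.093, "dx": 0, "dy": 0, "dz": 0, "yaw": 0},
    {"jaw": 0.093, "dx": 0, "dy": 0, "dz": 0, "yaw": 0},
  ],
)

```text
t: 18.7
tool_pos: [0.4265, 0.2911, 0.1417]
orientation: [2.094, 2.342, -0.0]
force: [0.5, 0.2, -0.5]
opening: 0.0928
gripper_force: 0.0
```

```bash
python3 - <<'E'
from h import *
p=lid("amber",.05,(.424,.2917),"w8");print(go([*p[:2],.006],.112))
im=cv2.imread("pics/w8.png");cv2.imwrite("pics/w8c.png",cv2.resize(im[130:290,180:400],None,fx=3,fy=3))
E
```

```text
expected px [278. 210.] ellipse [277.2 207.8] [60.3 62.9] size mm [53. 55.] pos [0.4228 0.2938 0.05  ] tcp [0.4265 0.2911 0.1417]
(np.float64(-0.0), array([ 0.0031, -0.0035,  0.1358]))
```

View pics/w8c.png

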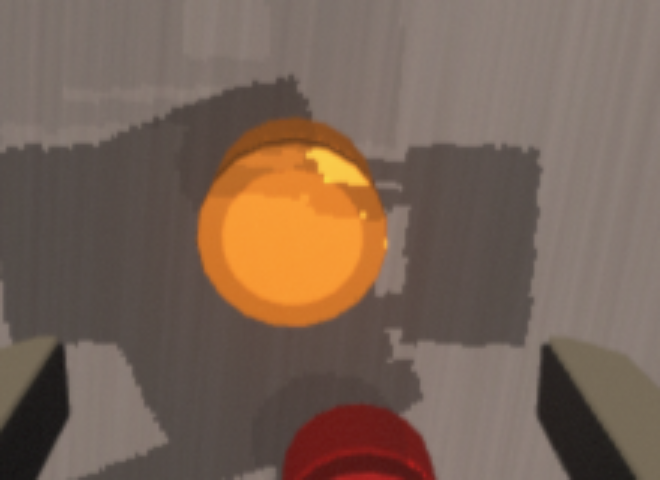

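The amber lid is centred at (277,208), which matches the fit, and red is clear of the fingers.

Call:
carry_out(
  moves=[
    {"jaw": 0.093, "dx": 0.003, "dy": -0.003, "dz": 0.02, "yaw": 0},
    {"jaw": 0.093, "dx": 0, "dy": 0, "dz": 0.035, "yaw": 0},
    {"jaw": 0.093, "dx": 0, "dy": 0, "dz": 0.035, "yaw": 0},
    {"jaw": 0.093, "dx": 0, "dy": 0, "dz": 0.025, "yaw": 0},
    {"jaw": 0.093, "dx": 0, "dy": 0, "dz": 0.015, "yaw": 0},
    {"jaw": 0.093, "dx": 0, "dy": 0, "dz": 0.005, "yaw": 0},
    {"jaw": 0.03, "dx": 0, "dy": 0, "dz": 0, "yaw": 0},
    {"jaw": 0.03, "dx": 0, "dy": 0, "dz": 0, "yaw": 0},
  ],
)

```text
t: 19.75
tool_pos: [0.4233, 0.2951, 0.0078]
orientation: [2.092, 2.343, 0.003]
force: [0.1, 0.6, -1.1]
opening: 0.0775
gripper_force: 0.0
```

Call:
carry_out(
  moves=[
    {"jaw": 0.03, "dx": 0, "dy": 0, "dz": 0, "yaw": 0},
    {"jaw": 0.03, "dx": 0, "dy": 0, "dz": 0, "yaw": 0},
    {"jaw": 0.03, "dx": 0, "dy": 0, "dz": 0, "yaw": 0},
    {"jaw": 0.03, "dx": 0, "dy": 0, "dz": 0, "yaw": 0},
  ],
)

```text
t: 20.25
tool_pos: [0.4227, 0.2948, 0.0071]
orientation: [2.092, 2.343, 0.001]
force: [-0.3, -0.7, 4.5]
opening: 0.0556
gripper_force: 25.0
```

```bash
python3 - <<'E'
from h import *
s=read_state();print(s["tool_pos"],s["opening"],go([.4228,.2938,.05],.112),go([.6067,.1259,.15],.112))
E
```

```text
[0.42268688 0.29481297 0.00706806] 0.05557814252754037 (np.float64(0.001), array([-0.001 ,  0.    , -0.0429])) (np.float64(0.001), array([-0.1884,  0.1641, -0.1429]))
```

Call:
carry_out(
  moves=[
    {"jaw": 0.03, "dx": 0, "dy": 0, "dz": -0.02, "yaw": 0},
    {"jaw": 0.03, "dx": 0, "dy": 0, "dz": -0.045, "yaw": 0},
    {"jaw": 0.03, "dx": -0.01, "dy": 0.01, "dz": -0.045, "yaw": 0},
    {"jaw": 0.03, "dx": -0.03, "dy": 0.025, "dz": -0.03, "yaw": 0},
    {"jaw": 0.03, "dx": -0.04, "dy": 0.035, "dz": -0.003, "yaw": 0},
    {"jaw": 0.03, "dx": -0.045, "dy": 0.04, "dz": 0, "yaw": 0},
    {"jaw": 0.03, "dx": -0.04, "dy": 0.035, "dz": 0, "yaw": 0},
    {"jaw": 0.03, "dx": -0.0225, "dy": 0.019, "dz": 0, "yaw": 0},
  ],
)

```text
t: 21.25
tool_pos: [0.6076, 0.1244, 0.1486]
orientation: [-2.094, -2.341, 0.002]
force: [-0.1, 1.5, -2.2]
opening: 0.0558
gripper_force: 25.0
```

Call:
carry_out(
  moves=[
    {"jaw": 0.03, "dx": 0, "dy": 0, "dz": 0.02, "yaw": 0},
    {"jaw": 0.03, "dx": 0, "dy": 0, "dz": 0.025, "yaw": 0},
    {"jaw": 0.03, "dx": 0, "dy": 0, "dz": 0.015, "yaw": 0},
    {"jaw": 0.03, "dx": 0, "dy": 0, "dz": 0, "yaw": 0},
    {"jaw": 0.03, "dx": 0, "dy": 0, "dz": 0, "yaw": 0},
  ],
)

```text
t: 21.88
tool_pos: [0.6067, 0.1273, 0.0904]
orientation: [2.091, 2.344, 0.001]
force: [1.3, -0.1, -1.7]
opening: 0.056
gripper_force: 25.0
```

```bash
python3 - <<'E'
from h import *
s=read_state();print(s["tool_pos"],s["force"],go([.6067,.1269,.071],.112))
E
```

```text
[0.60671893 0.12728026 0.09037011] [ 1.25489135 -0.11571038 -1.7150523 ] (np.float64(0.002), array([-0.0004, -0.0001,  0.0194]))
```

Call:
carry_out(
  moves=[
    {"jaw": 0.03, "dx": 0, "dy": 0, "dz": 0.008, "yaw": 0},
    {"jaw": 0.03, "dx": 0, "dy": 0, "dz": 0.006, "yaw": 0},
    {"jaw": 0.03, "dx": 0, "dy": 0, "dz": 0.003, "yaw": 0},
    {"jaw": 0.03, "dx": 0, "dy": 0, "dz": 0.001, "yaw": 0},
    {"jaw": 0.03, "dx": 0, "dy": 0, "dz": 0, "yaw": 0},
    {"jaw": 0.03, "dx": 0, "dy": 0, "dz": 0, "yaw": 0},
  ],
)

```text
t: 22.62
tool_pos: [0.6067, 0.1268, 0.0719]
orientation: [2.092, 2.343, 0.0]
force: [-0.1, -0.1, -1.4]
opening: 0.0557
gripper_force: 25.0
```

```bash
python3 - <<'E'
from h import *
s=read_state();print(s["tool_pos"],s["force"],go([.6067,.1269,.071],.112))
E
```

```text
[0.60669377 0.12678655 0.07187333] [-0.0878428  -0.06712501 -1.3844985 ] (np.float64(0.001), array([0.0001, 0.    , 0.0009]))
```

Call:
carry_out(
  moves=[
    {"jaw": 0.03, "dx": 0, "dy": 0, "dz": 0.001, "yaw": 0},
    {"jaw": 0.03, "dx": 0, "dy": 0, "dz": 0, "yaw": 0},
    {"jaw": 0.058, "dx": 0, "dy": 0, "dz": 0, "yaw": 0},
    {"jaw": 0.07, "dx": 0, "dy": 0, "dz": 0, "yaw": 0},
    {"jaw": 0.09, "dx": 0, "dy": 0, "dz": 0, "yaw": 0},
    {"jaw": 0.093, "dx": 0, "dy": 0, "dz": 0, "yaw": 0},
    {"jaw": 0.093, "dx": 0, "dy": 0, "dz": -0.015, "yaw": 0},
    {"jaw": 0.093, "dx": 0, "dy": 0, "dz": -0.04, "yaw": 0},
  ],
)

```text
t: 23.62
tool_pos: [0.6047, 0.1265, 0.1245]
orientation: [-2.09, -2.341, 0.005]
force: [0.3, -0.3, 0.1]
opening: 0.0926
gripper_force: 0.0
```

Call:
carry_out(
  moves=[
    {"jaw": 0.093, "dx": 0, "dy": 0, "dz": -0.04, "yaw": 0},
    {"jaw": 0.093, "dx": 0, "dy": 0, "dz": -0.04, "yaw": 0},
    {"jaw": 0.093, "dx": 0, "dy": 0, "dz": -0.02, "yaw": 0},
    {"jaw": 0.093, "dx": 0, "dy": 0, "dz": 0, "yaw": 0},
    {"jaw": 0.093, "dx": 0, "dy": 0, "dz": 0, "yaw": 0},
  ],
)

```text
t: 24.25
tool_pos: [0.6056, 0.1267, 0.2236]
orientation: [-2.091, -2.342, 0.003]
force: [0.4, -0.5, -0.4]
opening: 0.0931
gripper_force: 0.0
```

```bash
python3 - <<'E'
from h import *
p=lid("amber",.114,(.6067,.1259),"w9")
im=read_camera("top");cv2.imwrite("pics/top2.png",im[:,:,::-1])
im=cv2.imread("pics/w9.png");cv2.imwrite("pics/w9c.png",cv2.resize(im[90:310,150:420],None,fx=2.6,fy=2.6))
print(go([.446,-.191,.17],.112))
E
```

```text
expected px [282. 206.] ellipse [281.8 206.9] [55.8 58.7] size mm [52. 55.] pos [0.6061 0.1254 0.114 ] tcp [0.6056 0.1267 0.2236]
(np.float64(0.001), array([-0.2978, -0.1937,  0.0539]))
```

View pics/w9c.png

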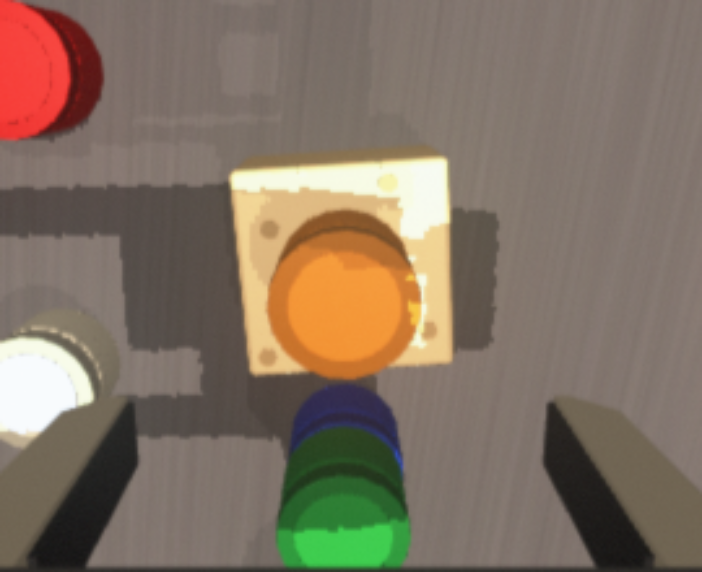

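```bash
python3 - <<'E'
from h import *
m=np.load("w9.npy",allow_pickle=True).item()
W=np.array([ray(m,np.array(c)/2.6+[150,90],.064)[:2] for c in((231,172),(446,158),(453,360),(252,375))])
print(np.linalg.norm(W-np.roll(W,1,0),axis=1).round(3),W.mean(0).round(4))
E
```

```text
[0.088 0.087 0.087 0.088] [0.6073 0.126 ]
```

Call:
carry_out(
  moves=[
    {"jaw": 0.093, "dx": -0.025, "dy": -0.016, "dz": 0, "yaw": 0},
    {"jaw": 0.093, "dx": -0.042, "dy": -0.027, "dz": 0, "yaw": 0},
    {"jaw": 0.093, "dx": -0.047, "dy": -0.031, "dz": 0, "yaw": 0},
    {"jaw": 0.093, "dx": -0.05, "dy": -0.032, "dz": 0.01, "yaw": 0},
    {"jaw": 0.093, "dx": -0.05, "dy": -0.032, "dz": 0.012, "yaw": 0},
    {"jaw": 0.093, "dx": -0.045, "dy": -0.03, "dz": 0.015, "yaw": 0},
    {"jaw": 0.093, "dx": -0.028, "dy": -0.018, "dz": 0.012, "yaw": 0},
    {"jaw": 0.093, "dx": -0.011, "dy": -0.008, "dz": 0.005, "yaw": 0},
  ],
)

```text
t: 25.35
tool_pos: [0.4455, -0.192, 0.1696]
orientation: [-2.093, -2.339, 0.001]
force: [0.7, 1.0, -0.2]
opening: 0.0932
gripper_force: 0.0
```

Call:
carry_out(
  moves=[
    {"jaw": 0.093, "dx": 0, "dy": 0, "dz": 0, "yaw": 0},
    {"jaw": 0.093, "dx": 0, "dy": 0, "dz": 0, "yaw": 0},
  ],
)

```text
t: 25.6
tool_pos: [0.448, -0.1903, 0.1719]
orientation: [2.091, 2.344, 0.001]
force: [0.4, 0.3, 1.0]
opening: 0.0928
gripper_force: 0.0
```

```bash
python3 - <<'E'
from h import *
m=camera_model("wrist");np.save("w10.npy",m);s=read_state();im=read_camera("wrist");cv2.imwrite("pics/w10.png",im[:,:,::-1])
print(s["tool_pos"],proj(m,[.446,-.191,.07]))
cv2.imwrite("pics/w10c.png",cv2.resize(im[100:300,160:420],None,fx=3,fy=3)[:,:,::-1])
E
```

```text
[ 0.44803775 -0.19030461  0.17190602] [278.75887532 208.4210975 ]
```

View pics/w10c.png

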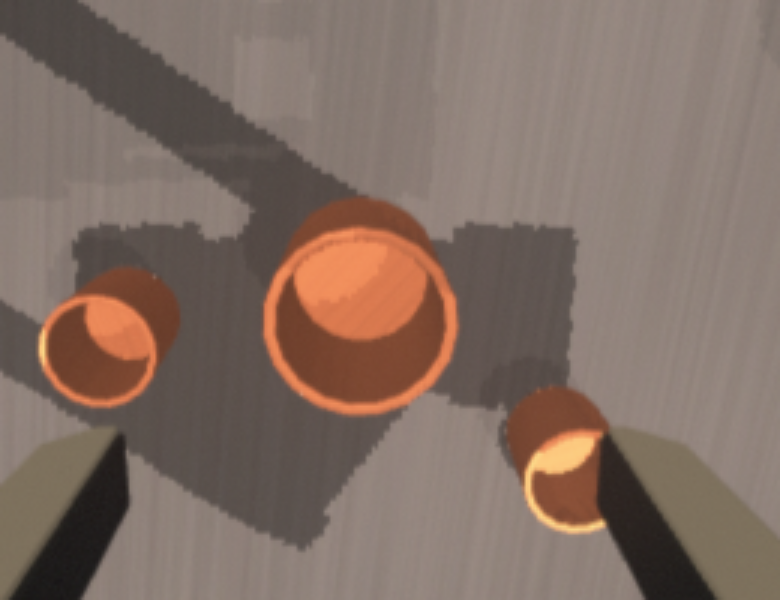

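The cup rim is centred at (280,207) and the small cups are at about (193,217) and (352,259). The left one is too close to the finger line, so I turn the gripper about 49° before going down.

Call:
carry_out(
  moves=[
    {"jaw": 0.093, "dx": 0, "dy": 0, "dz": 0, "yaw": -0.17},
    {"jaw": 0.093, "dx": 0, "dy": 0, "dz": 0, "yaw": -0.17},
    {"jaw": 0.093, "dx": 0, "dy": 0, "dz": 0, "yaw": -0.17},
    {"jaw": 0.093, "dx": 0, "dy": 0, "dz": 0, "yaw": -0.17},
    {"jaw": 0.093, "dx": 0, "dy": 0, "dz": 0, "yaw": -0.17},
    {"jaw": 0.093, "dx": 0, "dy": 0, "dz": 0, "yaw": -0.17},
    {"jaw": 0.093, "dx": 0, "dy": 0, "dz": 0, "yaw": 0},
    {"jaw": 0.093, "dx": 0, "dy": 0, "dz": 0, "yaw": 0},
  ],
)

```text
t: 26.65
tool_pos: [0.4478, -0.1907, 0.1719]
orientation: [0.687, 3.065, -0.0]
force: [-0.1, -0.4, 0.5]
opening: 0.0931
gripper_force: 0.0
```

```bash
python3 - <<'E'
from h import *
m=np.load("w10.npy",allow_pickle=True).item()
c=ray(m,(280.3,207.2),.07);print(c,[ray(m,np.array(q)/3+[160,100],.045) for q in((98,350),(582,478))])
s=read_state();print(s["tool_pos"],s["q"].round(2),go([c[0],c[1],.016]))
E
```

```text
[ 0.44726623 -0.18968906  0.07      ] [array([ 0.36165589, -0.21667113,  0.045     ]), array([ 0.53125698, -0.24471878,  0.045     ])]
[ 0.44776976 -0.19070185  0.17188427] [-0.51 -0.15  1.86  0.    1.44 -1.64] (0.0, array([0.0009, 0.0007, 0.1559]))
```

Call:
carry_out(
  moves=[
    {"jaw": 0.093, "dx": 0.001, "dy": 0.0005, "dz": 0.025, "yaw": 0},
    {"jaw": 0.093, "dx": 0, "dy": 0, "dz": 0.04, "yaw": 0},
    {"jaw": 0.093, "dx": 0, "dy": 0, "dz": 0.04, "yaw": 0},
    {"jaw": 0.093, "dx": 0, "dy": 0, "dz": 0.03, "yaw": 0},
    {"jaw": 0.093, "dx": 0, "dy": 0, "dz": 0.015, "yaw": 0},
    {"jaw": 0.093, "dx": 0, "dy": 0, "dz": 0.005, "yaw": 0},
    {"jaw": 0.03, "dx": 0, "dy": 0, "dz": 0, "yaw": 0},
    {"jaw": 0.03, "dx": 0, "dy": 0, "dz": 0, "yaw": 0},
  ],
)

```text
t: 27.65
tool_pos: [0.4476, -0.1909, 0.018]
orientation: [0.682, 3.064, -0.001]
force: [0.1, -0.8, -0.4]
opening: 0.0782
gripper_force: 0.0
```

Call:
carry_out(
  moves=[
    {"jaw": 0.03, "dx": 0, "dy": 0, "dz": 0, "yaw": 0},
    {"jaw": 0.03, "dx": 0, "dy": 0, "dz": 0, "yaw": 0},
    {"jaw": 0.03, "dx": 0, "dy": 0, "dz": 0, "yaw": 0},
    {"jaw": 0.03, "dx": 0, "dy": 0, "dz": 0, "yaw": 0},
  ],
)

```text
t: 28.15
tool_pos: [0.4472, -0.1905, 0.0172]
orientation: [0.682, 3.066, -0.0]
force: [0.3, 3.0, 5.5]
opening: 0.0597
gripper_force: 25.0
```

```bash
python3 - <<'E'
from h import *
s=read_state();print(s["tool_pos"],s["opening"],go([.4470,-.190,.05]),go([.6419,-.1871,.15],.112))
E
```

```text
[ 0.44719711 -0.1904527   0.01723951] 0.05965712035920574 (0.0, array([ 0.0003,  0.0003, -0.0328])) (np.float64(1.021), array([-0.0185,  0.194 , -0.1326]))
```

Call:
carry_out(
  moves=[
    {"jaw": 0.03, "dx": 0, "dy": 0, "dz": -0.02, "yaw": 0},
    {"jaw": 0.03, "dx": 0, "dy": 0, "dz": -0.045, "yaw": 0},
    {"jaw": 0.03, "dx": 0, "dy": 0, "dz": -0.045, "yaw": 0.17},
    {"jaw": 0.03, "dx": 0, "dy": 0, "dz": -0.023, "yaw": 0.17},
    {"jaw": 0.03, "dx": 0, "dy": 0, "dz": 0, "yaw": 0.17},
    {"jaw": 0.03, "dx": 0, "dy": 0, "dz": 0, "yaw": 0.17},
    {"jaw": 0.03, "dx": 0, "dy": 0, "dz": 0, "yaw": 0.17},
    {"jaw": 0.03, "dx": 0, "dy": 0, "dz": 0, "yaw": 0.17},
  ],
)

```text
t: 29.15
tool_pos: [0.446, -0.1901, 0.1488]
orientation: [-2.098, -2.336, 0.001]
force: [-0.1, 0.2, -2.5]
opening: 0.0599
gripper_force: 25.0
```

Call:
carry_out(
  moves=[
    {"jaw": 0.03, "dx": -0.002, "dy": 0.02, "dz": 0, "yaw": 0},
    {"jaw": 0.03, "dx": -0.004, "dy": 0.04, "dz": 0, "yaw": 0},
    {"jaw": 0.03, "dx": -0.005, "dy": 0.045, "dz": 0, "yaw": 0},
    {"jaw": 0.03, "dx": -0.004, "dy": 0.045, "dz": 0, "yaw": 0},
    {"jaw": 0.03, "dx": -0.002, "dy": 0.028, "dz": 0, "yaw": 0},
    {"jaw": 0.03, "dx": -0.001, "dy": 0.013, "dz": 0, "yaw": 0},
    {"jaw": 0.03, "dx": 0, "dy": 0, "dz": 0, "yaw": 0},
    {"jaw": 0.03, "dx": 0, "dy": 0, "dz": 0, "yaw": 0},
  ],
)

```text
t: 30.15
tool_pos: [0.6375, -0.1867, 0.1489]
orientation: [-2.092, -2.342, 0.001]
force: [0.3, 0.4, -1.7]
opening: 0.0599
gripper_force: 25.0
```

```bash
python3 - <<'E'
from h import *
s=read_state();print(s["tool_pos"],s["opening"],go([.6419,-.1875,.0175],.112))
E
```

```text
[ 0.63753408 -0.18666792  0.14886629] 0.059855459371269945 (np.float64(0.001), array([-0.0014,  0.0044,  0.1314]))
```

Call:
carry_out(
  moves=[
    {"jaw": 0.03, "dx": -0.001, "dy": 0.003, "dz": 0.02, "yaw": 0},
    {"jaw": 0.03, "dx": 0, "dy": 0, "dz": 0.03, "yaw": 0},
    {"jaw": 0.03, "dx": 0, "dy": 0, "dz": 0.03, "yaw": 0},
    {"jaw": 0.03, "dx": 0, "dy": 0, "dz": 0.02, "yaw": 0},
    {"jaw": 0.03, "dx": 0, "dy": 0, "dz": 0.015, "yaw": 0},
    {"jaw": 0.03, "dx": 0, "dy": 0, "dz": 0.006, "yaw": 0},
    {"jaw": 0.03, "dx": 0, "dy": 0, "dz": 0, "yaw": 0},
    {"jaw": 0.03, "dx": 0, "dy": 0, "dz": 0, "yaw": 0},
  ],
)

```text
t: 31.15
tool_pos: [0.6424, -0.1876, 0.0299]
orientation: [2.091, 2.342, 0.001]
force: [0.0, 0.5, -3.0]
opening: 0.06
gripper_force: 25.0
```

```bash
python3 - <<'E'
from h import *
s=read_state();print(s["tool_pos"],s["force"],go([.6419,-.1875,.0175],.112))
E
```

```text
[ 0.64244753 -0.18764701  0.0299317 ] [ 1.05034471e-04  5.30749484e-01 -2.97098706e+00] (np.float64(0.001), array([ 0.0002, -0.0005,  0.0124]))
```

Call:
carry_out(
  moves=[
    {"jaw": 0.03, "dx": 0, "dy": -0.0005, "dz": 0.006, "yaw": 0},
    {"jaw": 0.03, "dx": 0, "dy": 0, "dz": 0.004, "yaw": 0},
    {"jaw": 0.03, "dx": 0, "dy": 0, "dz": 0.002, "yaw": 0},
    {"jaw": 0.03, "dx": 0, "dy": 0, "dz": 0, "yaw": 0},
    {"jaw": 0.03, "dx": 0, "dy": 0, "dz": 0, "yaw": 0},
  ],
)

```text
t: 31.78
tool_pos: [0.641, -0.1874, 0.0173]
orientation: [-2.092, -2.343, 0.0]
force: [-4.0, 0.7, 6.5]
opening: 0.0598
gripper_force: 25.0
```

Call:
carry_out(
  moves=[
    {"jaw": 0.062, "dx": 0, "dy": 0, "dz": 0, "yaw": 0},
    {"jaw": 0.075, "dx": 0, "dy": 0, "dz": 0, "yaw": 0},
    {"jaw": 0.09, "dx": 0, "dy": 0, "dz": 0, "yaw": 0},
    {"jaw": 0.093, "dx": 0, "dy": 0, "dz": 0, "yaw": 0},
    {"jaw": 0.093, "dx": 0, "dy": 0, "dz": -0.02, "yaw": 0},
    {"jaw": 0.093, "dx": 0, "dy": 0, "dz": -0.045, "yaw": 0},
    {"jaw": 0.093, "dx": 0, "dy": 0, "dz": -0.05, "yaw": 0},
    {"jaw": 0.093, "dx": 0, "dy": 0, "dz": -0.05, "yaw": 0},
  ],
)

```text
t: 32.78
tool_pos: [0.6412, -0.1874, 0.1851]
orientation: [2.091, 2.342, 0.001]
force: [0.3, -1.0, -0.3]
opening: 0.0931
gripper_force: 0.0
```

Call:
carry_out(
  moves=[
    {"jaw": 0.093, "dx": 0, "dy": 0, "dz": -0.05, "yaw": 0},
    {"jaw": 0.093, "dx": 0, "dy": -0.03, "dz": -0.03, "yaw": 0},
    {"jaw": 0.093, "dx": 0, "dy": -0.04, "dz": 0, "yaw": 0},
    {"jaw": 0.093, "dx": 0, "dy": -0.05, "dz": 0, "yaw": 0},
    {"jaw": 0.093, "dx": 0, "dy": -0.05, "dz": 0, "yaw": 0},
    {"jaw": 0.093, "dx": 0, "dy": -0.03, "dz": 0, "yaw": 0},
    {"jaw": 0.093, "dx": 0, "dy": 0, "dz": 0, "yaw": 0},
    {"jaw": 0.093, "dx": 0, "dy": 0, "dz": 0, "yaw": 0},
  ],
)

```text
t: 33.78
tool_pos: [0.443, -0.21, 0.2629]
orientation: [2.091, 2.342, 0.001]
force: [-0.6, 0.2, -0.0]
opening: 0.0927
gripper_force: 0.0
```

```bash
python3 - <<'E'
from h import *
t=camera_model("top");im=read_camera("top");cv2.imwrite("pics/top3.png",cv2.resize(im[110:300,130:450],None,fx=2.5,fy=2.5)[:,:,::-1])
f=lambda p:((proj(t,p)-[130,110])*2.5).round()
for n,p in dict(mould=[.6302,-.0828,.08],green=[.6184,.0216,.1],amber=[.6067,.1259,.114],cup=[.6419,-.1871,.07]).items(): print(n,f(p))
E
```

```text
mould [459. 101.]
green [337. 110.]
amber [211. 121.]
cup [577.  89.]
```

View pics/top3.png

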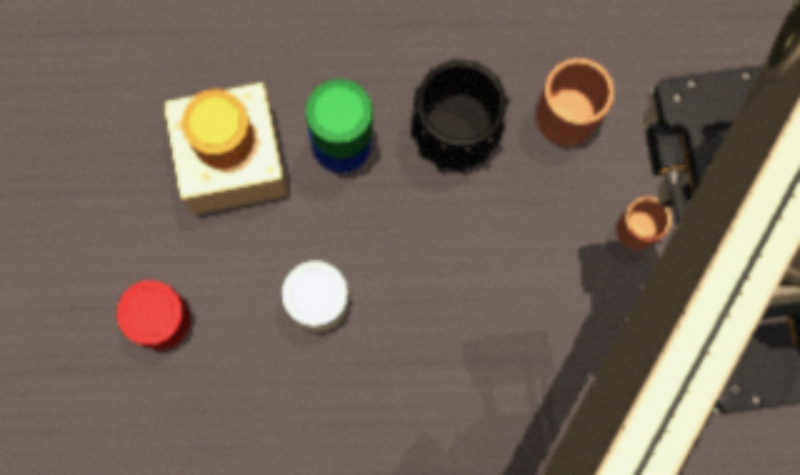

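In the last top view, red (150,315), white (315,295) and the small cups are undisturbed. Amber (216,122), green/blue (340,113), mould (460,101) and cup (578,88) form a straight, even row, within about 3 mm of plan.

```bash
python3 -c "
from plant import *
print(close_job())"
```

```text
the job is handed in; nothing more can be done
None
```

The colour station is set out and handed in. Cup, mould, blue jar (green on top) and firebrick (amber on top) stand in one evenly spaced row, within about 3 mm of plan on the camera. It took about 34 s of the 109 s, and the red and white jars were not touched.

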